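# Tip the slim carton into the taped rectangle and scan it

## Robot

A 6-joint arm with a two-finger parallel gripper is mounted at the origin on the work surface. World frame = base frame: x ahead of the robot, y to its left, z up, the work surface at z = 0. Lengths are in m, angles in degrees, forces in N, time in s.
With the tool pointing down it reaches from about 0.25 to 0.85 m from the base axis. Payload 12.5 kg.
Tool frame: the origin (TCP) lies midway between the tips of the shut fingers; the grasp point (between the pads) lies 19 mm behind it; z points along the fingers, y is the direction in which the jaws open and shut (so a half turn about z gives the same grasp; the last joint's range is limited). The gripper opens to 93 mm and grips with 3 to 60 N. Pads are 15 mm wide; open, the fingers measure 128 mm over their backs; the gripper's body (75 mm by 188 mm) begins 65 mm behind the grasp point.
Start: joints at [-81.624, 20.094, 94.641, -0, 65.266, -4.847], TCP at [0.126, -0.535, 0.195] pointing down, gripper open.
Joint ranges: [-157.81, 157.81], [-45, 120.19], [0.68, 151.7], [-89.99, 269.99], [4.06, 180], [-164.3, 164.3]. Speed limits (degrees/s): [127.2, 127.2, 159.86, 180, 180, 180].

## Interface

Orientations are given as [roll, pitch, yaw] about the fixed x, y, z axes, in that order (R = Rz(yaw) Ry(pitch) Rx(roll)).
In Python, from plant import arm, optics gives the robot as it stands.
- The arm moves only by the tool arm_command, never from a script. Its argument "targets" is a list of rows, each a list of 3 entries, a list of its own where there are three numbers: the gripper's target within -1 to 1 (fully open at 1, half-way at 0, shut at -1), then the shift along the tool's x, y, z in cm, then the turn about the tool's z in degrees. In form: [[grip, [x, y, z], twist], ...]. A call has exactly 8 rows; each row shifts and turns the commanded pose from where the row before left it, along the tool's axes as they then stand; what a row does not reach is not made up. A row lasts 1/8 s, in which the tool goes at most 62.5 mm and 10.7 degrees, less where a joint would pass 70% of its speed; a pose out of reach is approached as far as the arm can. A call is refused whole if a number of a shift passes 6.25 or a number of a turn 10.7, either way. A call with a gripper value outside its range is refused whole. The fingers move at their own pace and stop on an object; "newtons" is the grip in N (left out, the last holds). Time passes only in rows, so rows that do not move let the fingers close, or fill a call up. It gives the time, the measured TCP pose, the force and the opening at its end, in the units of the state.
- arm.get_state(): the state, without advancing time (a new reading comes with each control period).
- optics.get_image(name): name is "side" or "top"; returns a dict with "color" (480x640x3 uint8, red, green, blue), "K" (3x3 intrinsics, pixels), "dist" ([k1, k2, p1, p2, k3] as OpenCV has them; the pictures are not rectified), "origin" and "attitude" of the camera in the world. Camera axes: x right, y down, z forward; pixel columns grow to the right and rows downward; lengths in m; the calibration is good to about 2 mm. A picture is of the moment at which its call begins. There is no depth.
- arm.hand_in(): hands the job in, once; it reports no verdict.
The state is a dict: "time": time; "joint_pos": joint angles; "dq": joint speeds; "effort": joint torques, N m; "eef_pos": TCP position; "eef_rot": TCP orientation; "contact_force": force on the tool from outside, world axes, zero at the start; "wrist_torque": the same for the moment, N m; "grip_width": opening from 0.0 (shut) to 1.0 (fully open).
Only numpy, scipy, OpenCV 4.12 (cv2) and the standard library are available. Lean on these libraries where they do the work, as an engineer would, in place of code of your own. Each camera call takes 0.05 s, during which the arm holds its last target.

## Task

Push the tall slim carton over with a fingertip high on its labelled side, so that it falls away from that side and lies flat, label up, within the taped rectangle on the counter. Then press the button on top of the label reader all the way down and let it go. Do not pinch, lift or carry the carton or slide it along while it stands, push it gently, and leave everything else on the counter where it is.

Things in the scene. Friction and masses are not known exactly. Their poses are not given: they have to be found in the camera images.
- frame: Rectangle of black tape, flat on the counter, 200 mm along its x axis and 140 mm along y inside; the tape is 15 mm wide, and the carton may overlap the tape but not stick out past its outer edge. Origin at the rectangle's centre; z up. At the start the carton stands at the middle of its -x side, and is to fall towards +x.
- carton: Slim cardboard carton, about 0.25 kg, loose, standing: 40 mm thick (x), 80 mm wide (y), 150 mm tall (z). Origin at the centre of its underside. A white label is on its large -x face, which looks away from the rectangle's middle; it is to fall towards its own +x (at the start within 7 degrees of the rectangle's x). Pushed near the top it tips without sliding; past a lean of 15 degrees it falls by itself.
- carton_mid (a point): Centre of the carton, half-way up (75 mm above its underside).
- carton_top (a point): Centre of the carton's top end, 150 mm above its underside.
- reader: Bench label reader: grey box 90 x 90 mm (foot 100 x 100 mm), 55 mm tall, fixed to the counter, with the round scan button in a black housing on the middle of its top. Origin at the centre of its underside. It stands to the left or the right of the taped rectangle.
- scan_top (a point): Centre of the top of the round white scan button (32 mm across) on the reader; it is pressed straight down.
- scan (a joint): Travel of the scan button in m: 0 released, 0.006 fully down. It springs back; about 5 N holds it fully down.
- short_carton: Bystander: short cardboard carton 60 x 55 mm, 75 mm tall, loose, beside the slim carton. Origin at the centre of its underside.
- tape_roll: Bystander: roll of paper tape lying flat, 86 mm across, 45 mm tall, loose, beside the rectangle. Origin at the centre of its underside.
- glue: Bystander: small white glue bottle, 34 mm across, 85 mm tall, loose, beyond the far end of the rectangle. Origin at the centre of its underside.
- tin: Bystander: metal tin, 86 mm across, 95 mm tall, loose, on the other side of the rectangle from the reader. Origin at the centre of its underside.
- spray: Bystander: blue spray can, 58 mm across, 192 mm tall, red cap, loose, towards the back. Origin at the centre of its underside.
- jar: Bystander: amber jar, 70 mm across, 80 mm tall, loose, towards the back. Origin at the centre of its underside.
Not all that is in view belongs to the job. Leave any pink look-alike of the reader alone.

How it is judged:
By the outcome, as a careful person would: the job done as asked, in the order asked, and still so for the second after the job is handed in, with the robot touching nothing.
It also fails if it takes over 48 s, if anything falls off the work surface, if the arm or the gripper's body presses on something with over 40 N, if the wrist force passes 120 N, or if a joint passes its speed limit or range.

## Working session

There is one attempt and no reset: what is moved stays moved. The work goes in short steps, Python scripts to look and compute and a tool call to move; the robot and the scene stay as the last step left them, time stands still between calls to the robot, and variables do not carry over. Pictures are saved under pics/ and viewed, and the job is handed in when it is done.

Besides the shell and the picture viewer there is one more tool, called after "Request:" in YAML: its name, and indented under it one key for each argument. arm_command: Moves the arm, as the interface text tells. Its arguments: {"type":"object","properties":{"targets":{"type":"array","items":{"type":"array"}},"newtons":{"type":"number"}},"required":["targets"]}

```bash
ls; mkdir -p pics
python3 - <<'E'
from plant import arm, optics
import cv2,json
for n in ("side","top"):
    i=optics.get_image(n)
    cv2.imwrite(f"pics/{n}0.png",i["color"][:,:,::-1])
    print(n,i["K"],i["dist"],i["origin"],i["attitude"])
print(arm.get_state())
E
```

```text
pics
side [[591.7831766    0.         320.52071838]
 [  0.         591.7831766  238.64265163]
 [  0.           0.           1.        ]] [-0.13504482  0.          0.          0.          0.        ] [0.08835894 0.77144899 0.94338498] [-133.24521377    0.32790834 -146.69329453]
top [[546.19690014   0.         321.25623145]
 [  0.         546.19690014 237.8990178 ]
 [  0.           0.           1.        ]] [-0.13399997  0.          0.          0.          0.        ] [ 4.41275444e-01 -5.21219548e-04  1.41447483e+00] [-173.94192912    0.76917719  -89.04978595]
{'time': 0.1, 'joint_pos': array([-8.16246049e+01,  2.01191965e+01,  9.46725190e+01, -3.40319975e-04,
        6.52658271e+01, -4.84807515e+00]), 'dq': array([ 0.01662331, -0.02425193, -0.0713233 , -0.0079884 , -0.09521386,
       -0.0484838 ]), 'effort': array([ 6.74019175e-04, -4.98029888e+01, -2.85704935e+01,  7.00344262e-02,
        2.38697376e-02, -2.45393755e-05]), 'eef_pos': array([ 0.12577971, -0.53508758,  0.19487998]), 'eef_rot': array([-1.79942637e+02, -4.55530456e-03,  1.32236105e+01]), 'contact_force': array([-0.0253759 , -0.98977373, -0.28456744]), 'wrist_torque': array([ 0.03091918, -0.03885979, -0.00872049]), 'grip_width': 0.9965301332999559}
```

View pics/side0.png

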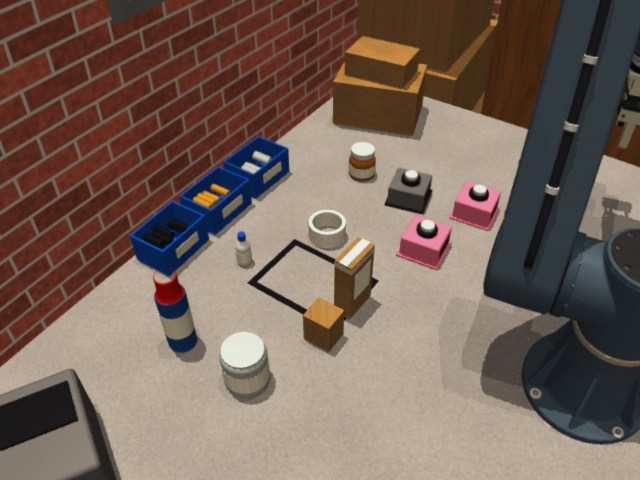

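View pics/top0.png

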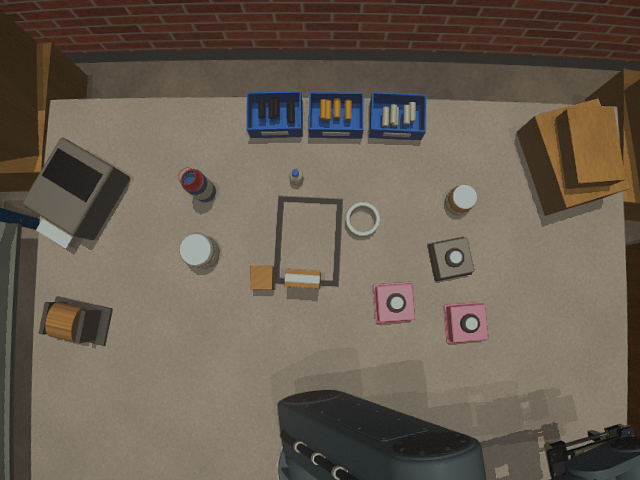

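The grey reader is at about (454,258) in the top view, between the two pink look-alikes and the jar. The carton is at about (303,279), with its labelled side facing the robot, and the frame is at about (308,240). I'll enlarge these.

Run:
```python
import cv2
t=cv2.imread("pics/top0.png"); s=cv2.imread("pics/side0.png")
cv2.imwrite("pics/c1.png",cv2.resize(t[185:297,240:390],None,fx=5,fy=5,interpolation=cv2.INTER_CUBIC))
cv2.imwrite("pics/c2.png",cv2.resize(t[225:290,420:490],None,fx=8,fy=8,interpolation=cv2.INTER_CUBIC))
cv2.imwrite("pics/c3.png",cv2.resize(s[220:360,240:390],None,fx=4,fy=4,interpolation=cv2.INTER_CUBIC))
cv2.imwrite("pics/c4.png",cv2.resize(s[160:215,375:445],None,fx=8,fy=8,interpolation=cv2.INTER_CUBIC))
```

```text
(no output)
```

View pics/c1.png

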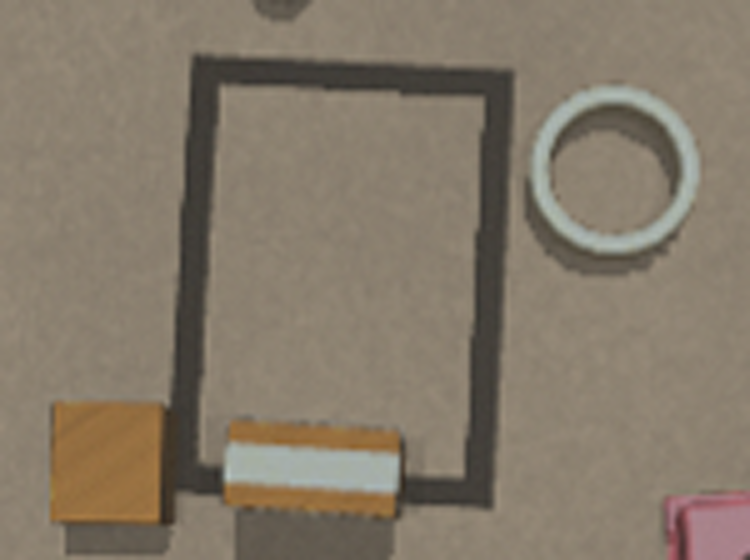

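View pics/c2.png

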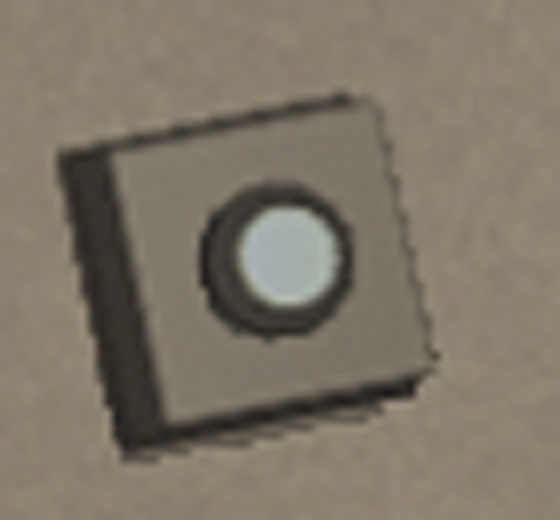

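View pics/c3.png

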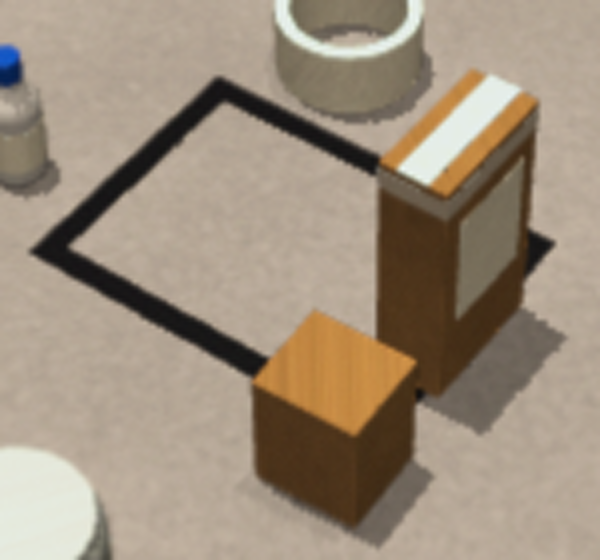

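View pics/c4.png

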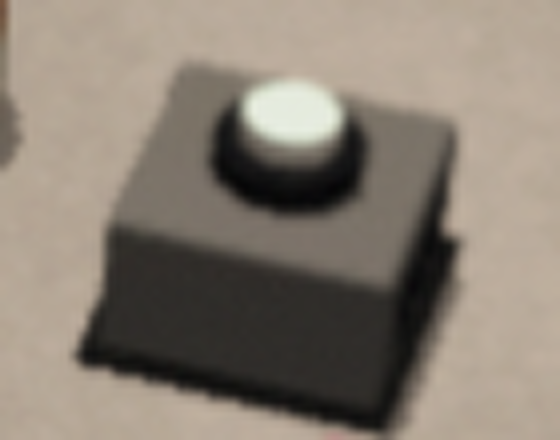

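```bash
cat > h.py <<'E'
import numpy as np,cv2
from scipy.spatial.transform import Rotation as R
C={"side":(591.7831766,320.52071838,238.64265163,-0.13504482,[0.08835894,0.77144899,0.94338498],[-133.24521377,0.32790834,-146.69329453]),
"top":(546.19690014,321.25623145,237.8990178,-0.13399997,[4.41275444e-01,-5.21219548e-04,1.41447483e+00],[-173.94192912,0.76917719,-89.04978595])}
def ray(n,p):
    f,cx,cy,k,o,a=C[n]
    u=cv2.undistortPoints(np.array([[p]],float),np.array([[f,0,cx],[0,f,cy],[0,0,1]]),np.array([k,0,0,0,0.]))[0,0]
    return np.array(o),R.from_euler('xyz',a,degrees=True).apply([u[0],u[1],1])
def atz(n,p,z):
    o,d=ray(n,p); return o+d*(z-o[2])/d[2]
def tri(a,b):
    A=np.zeros((3,3));B=np.zeros(3)
    for n,p in (("top",a),("side",b)):
        o,d=ray(n,p);d/=np.linalg.norm(d);M=np.eye(3)-np.outer(d,d);A+=M;B+=M@o
    return np.linalg.solve(A,B)
def un(p,f,x0,y0): return ((p[0]+.5)/f-.5+x0,(p[1]+.5)/f-.5+y0)
E
python3 - <<'E'
from h import *
np.set_printoptions(precision=4,suppress=True)
T=lambda p:un(p,5,240,185)
for nm,ps,z in (("frame",[(195,55),(513,70),(492,507),(170,490)],0),("carton",[(230,422),(400,432),(397,517),(224,505)],.15),("short",[(53,402),(163,402),(163,523),(53,523)],.075)):
    q=np.array([atz("top",T(p),z) for p in ps]); print(nm,q[:,:2].tolist(),q.mean(0))
    d=(q[0]+q[1]-q[2]-q[3]); e=q[0]+q[3]-q[1]-q[2]; print(" yaw",np.degrees(np.arctan2(d[1],d[0])),np.degrees(np.arctan2(-e[0],e[1])), np.linalg.norm(d)/2,np.linalg.norm(e)/2)
S=lambda p:un(p,4,240,220)
q=np.array([atz("side",S(p),.15) for p in [(473,70),(537,103),(446,196),(381,165)]]);print("carton side",q,q.mean(0))
q=np.array([atz("side",S(p),0) for p in [(218,76),(35,250),(553,243)]]);print("frame side TR TL BR",q)
b=un((288,257),8,420,225);s=un((292,112),8,375,160)
print("button",tri(b,s),atz("top",b,.07),atz("side",s,.07))
print("tape roll",atz("top",T((615,170)),.045))
E
```

```text
frame [[0.7013575490049597, 0.13513124173337693], [0.6956482674355452, -0.03230976380679798], [0.46683569922584456, -0.024351436465759355], [0.47278940502366723, 0.14245174749245915]] [0.5842 0.0552 0.    ]
 yaw -1.9132578684726356 -1.9984459363759932 0.228817918127734 0.16722380474065757
carton [[0.5014249865290464, 0.10014743308743283], [0.4980912696674193, 0.021234049764095587], [0.45881279346929854, 0.021957942129758698], [0.46296941926722146, 0.10207475308235682]] [0.4803 0.0614 0.15  ]
 yaw -1.9533837886432917 -2.6966456829490197 0.03888962085059991 0.07960324730279414
short [[0.5133265853793005, 0.19379228221658326], [0.5142681830782316, 0.13937444337827884], [0.454904789088595, 0.13792890974408584], [0.453863435470795, 0.19213678046712884]] [0.4841 0.1658 0.075 ]
 yaw 1.4949178364157667 1.0458124879874842 0.05943350055992778 0.05432190367068961
carton side [[0.4962 0.0254 0.15  ]
 [0.4583 0.0287 0.15  ]
 [0.463  0.106  0.15  ]
 [0.4992 0.1053 0.15  ]] [0.4792 0.0663 0.15  ]
frame side TR TL BR [[ 0.6953 -0.0305  0.    ]
 [ 0.6993  0.136   0.    ]
 [ 0.4669 -0.0212 -0.    ]]
button [ 0.542  -0.3129  0.0734] [ 0.5419 -0.3138  0.07  ] [ 0.5441 -0.317   0.07  ]
tape roll [ 0.637  -0.0835  0.045 ]
```

Request:
arm_command:
  targets:
    - [-1, [0, 0, 0], 7.8]
    - [-1, [0, 0, 0], 7.7]
    - [-1, [1.6, -3.8, 0], 0]
    - [-1, [1.6, -3.8, 0], 0]
    - [-1, [1.6, -3.8, 0], 0]
    - [-1, [1.6, -3.8, 0], 0]
    - [-1, [1.6, -3.8, 0], 0]
    - [-1, [1.6, -3.8, 0], 0]
  newtons: 10

```text
time: 1.1
eef_pos: [0.2311, -0.31, 0.1952]
eef_rot: [-180.0, 0.0, -2.3]
contact_force: [-0.5, 0.3, 0.6]
grip_width: 0.19
```

Request:
arm_command:
  targets:
    - [-1, [1.6, -3.8, 0], 0]
    - [-1, [1.6, -3.8, 0], 0]
    - [-1, [1.6, -3.8, 0], 0]
    - [-1, [1.6, -3.8, 0], 0]
    - [-1, [1.6, -3.8, 0], 0]
    - [-1, [1.6, -3.8, 0], 0]
    - [-1, [1.6, -3.8, 0], 0]
    - [-1, [0, 0, 0], 0]

```text
time: 2.1
eef_pos: [0.3537, -0.0483, 0.1952]
eef_rot: [-180.0, 0.0, -2.1]
contact_force: [-0.3, 0.2, -0.6]
grip_width: 0.006
```

Request:
arm_command:
  targets:
    - [-1, [1.4, -2.9, 0], 0]
    - [-1, [1.4, -2.9, 0], 0]
    - [-1, [1.4, -2.9, 0], 0]
    - [-1, [1.4, -2.9, 0], 0]
    - [-1, [0, 0, 2.0], 0]
    - [-1, [0, 0, 2.0], 0]
    - [-1, [0, 0, 2.2], 0]
    - [-1, [0, 0, 0], 0]

```text
time: 3.1
eef_pos: [0.4129, 0.0628, 0.1323]
eef_rot: [180.0, 0.2, -2.3]
contact_force: [-0.5, -0.4, 0.4]
grip_width: 0.006
```

Run:
```python
from plant import arm, optics
import cv2
i=optics.get_image("side")["color"][:,:,::-1]
cv2.imwrite("pics/s1.png",cv2.resize(i[150:360,240:480],None,fx=2.8,fy=2.8,interpolation=cv2.INTER_CUBIC))
i=optics.get_image("top")["color"][:,:,::-1]
cv2.imwrite("pics/t1.png",cv2.resize(i[185:335,240:390],None,fx=3.5,fy=3.5,interpolation=cv2.INTER_CUBIC))
```

```text
(no output)
```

View pics/s1.png

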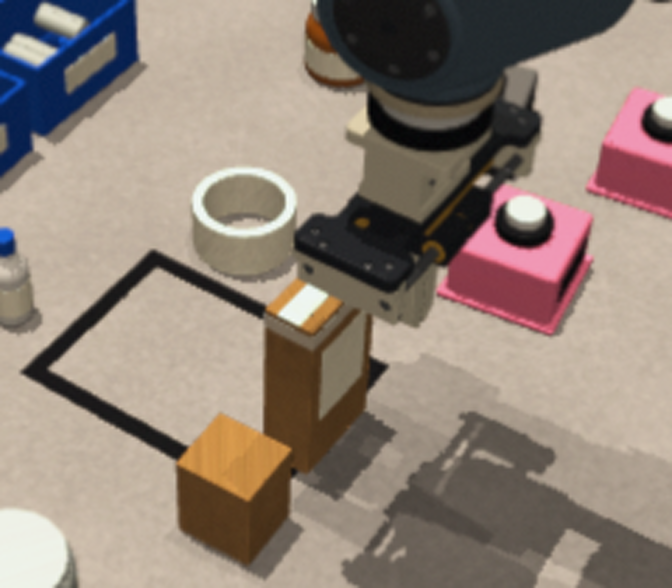

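View pics/t1.png

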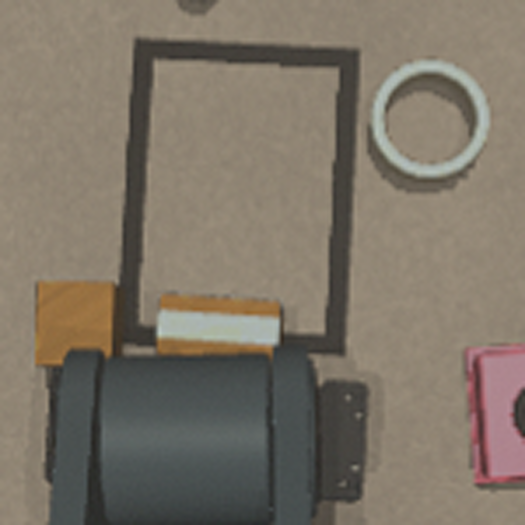

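Request:
arm_command:
  targets:
    - [-1, [1.0, 0, 0], 0]
    - [-1, [1.0, 0, 0], 0]
    - [-1, [0.8, 0, 0], 0]
    - [-1, [0.3, 0, 0], 0]
    - [-1, [0.3, 0, 0], 0]
    - [-1, [0.3, 0, 0], 0]
    - [-1, [0.3, 0, 0], 0]
    - [-1, [0.3, 0, 0], 0]

```text
time: 4.2
eef_pos: [0.457, 0.0619, 0.1334]
eef_rot: [-180.0, -0.0, -2.3]
contact_force: [0.2, -0.5, -0.3]
grip_width: 0.007
```

Request:
arm_command:
  targets:
    - [-1, [0.3, 0, 0], 0]
    - [-1, [0.3, 0, 0], 0]
    - [-1, [0.3, 0, 0], 0]
    - [-1, [0.3, 0, 0], 0]
    - [-1, [0.3, 0, 0], 0]
    - [-1, [0.3, 0, 0], 0]
    - [-1, [0, 0, 0], 0]
    - [-1, [0, 0, 0], 0]

```text
time: 5.2
eef_pos: [0.4747, 0.0612, 0.1333]
eef_rot: [180.0, 0.0, -2.3]
contact_force: [0.3, -0.5, 0.0]
grip_width: 0.008
```

Run:
```python
from plant import arm, optics
import cv2
i=optics.get_image("side")["color"][:,:,::-1]
cv2.imwrite("pics/s2.png",cv2.resize(i[180:360,240:440],None,fx=3,fy=3,interpolation=cv2.INTER_CUBIC))
```

```text
(no output)
```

View pics/s2.png

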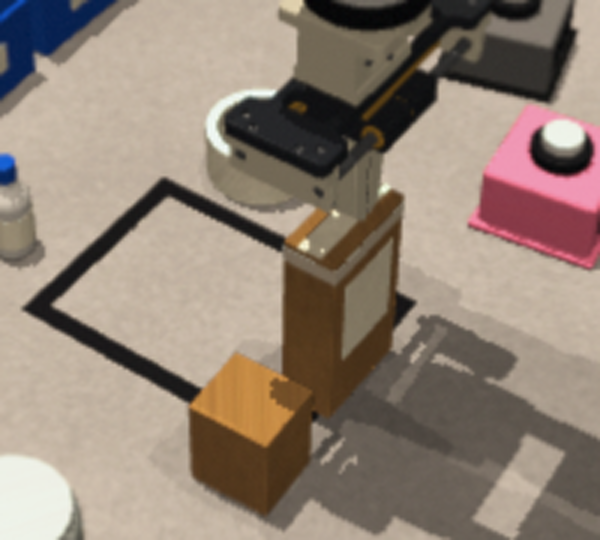

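Run:
```python
from plant import arm, optics
import cv2
print(arm.get_state()['contact_force'],arm.get_state()['joint_pos'])
i=optics.get_image("side")["color"][:,:,::-1]
cv2.imwrite("pics/s3.png",cv2.resize(i[220:330,310:400],None,fx=5.4,fy=5.4,interpolation=cv2.INTER_CUBIC))
i=optics.get_image("top")["color"][:,:,::-1]
cv2.imwrite("pics/t3.png",cv2.resize(i[185:335,240:390],None,fx=3.5,fy=3.5,interpolation=cv2.INTER_CUBIC))
```

```text
[-0.06402673  0.89507     0.4022755 ] [ 1.77358970e+00  1.73795478e+01  1.08502807e+02 -1.01154691e-03
  5.41235486e+01  9.40475736e+01]
```

View pics/s3.png

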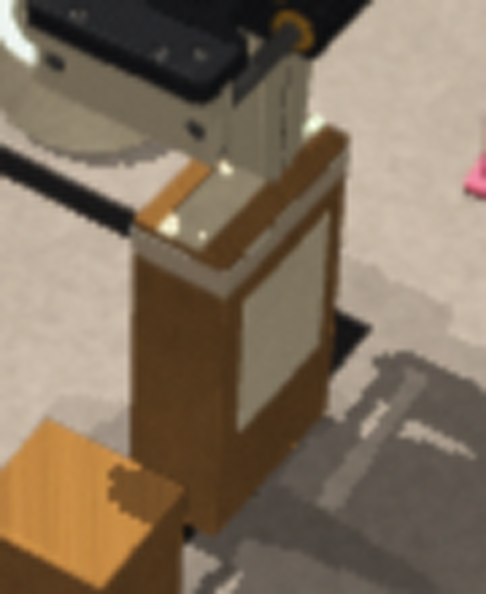

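View pics/t3.png

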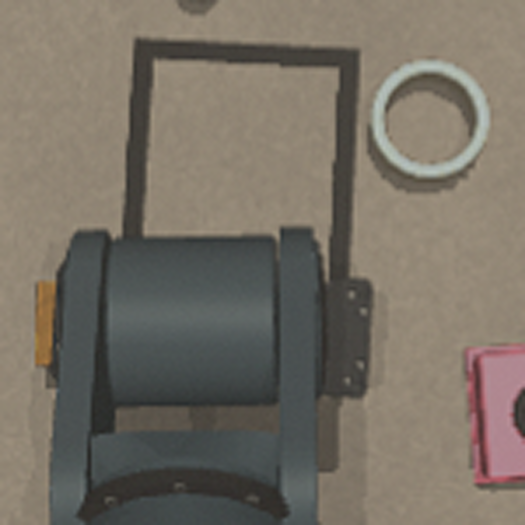

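```bash
cat >> h.py <<'E'
def proj(n,P):
    f,cx,cy,k,o,a=C[n]
    Rw=R.from_euler('xyz',a,degrees=True).inv(); rv=Rw.as_rotvec(); t=-Rw.apply(o)
    return cv2.projectPoints(np.array(P,float).reshape(-1,3),rv,t,np.array([[f,0,cx],[0,f,cy],[0,0,1]]),np.array([k,0,0,0,0.]))[0][:,0]
E
python3 - <<'E'
from h import *
q=proj("side",[[.4747,.0612,.1333],[.467,.0612,.1333],[.467,.079,.1333],[.4747,.0612,.155],[.4592,.0635,.15],[.480,.0635,.15]])
print(q,(q-[310,220]+.5)*5.4)
E
```

```text
[[357.69547547 258.20934589]
 [361.13417199 259.75074892]
 [356.39955091 265.31911598]
 [358.12395147 250.17257049]
 [364.42826378 255.87067404]
 [355.02604132 251.69401715]] [[260.25556755 209.03046781]
 [278.82452877 217.35404418]
 [253.2575749  247.4232263 ]
 [262.56933793 165.63188062]
 [296.61262441 196.40163979]
 [245.84062312 173.84769259]]
```

The side view shows the fingertip hovering over the carton top, with the carton still upright and in place. That disagrees with the reported TCP height. I'll back off and measure the tip itself.

Request:
arm_command:
  targets:
    - [-1, [0, 0, -1.0], 0]
    - [-1, [0, 0, -1.0], 0]
    - [-1, [-1.6, 0, 0], 0]
    - [-1, [-1.6, 0, 0], 0]
    - [-1, [-1.6, 0, 0], 0]
    - [-1, [-1.6, 0, 0], 0]
    - [-1, [-1.6, 0, 0], 0]
    - [-1, [0, 0, 0], 0]

```text
time: 6.35
eef_pos: [0.394, 0.0645, 0.1535]
eef_rot: [-180.0, -0.0, -2.3]
contact_force: [-0.2, -0.0, 0.2]
grip_width: 0.003
```

Run:
```python
from plant import arm, optics
import cv2
s=arm.get_state();print(s['eef_pos'],s['joint_pos'],s['grip_width'])
i=optics.get_image("side")["color"][:,:,::-1]
cv2.imwrite("pics/s4r.png",i)
cv2.imwrite("pics/s4.png",cv2.resize(i[160:350,310:480],None,fx=3.1,fy=3.1,interpolation=cv2.INTER_CUBIC))
from h import *
q=proj("side",[s['eef_pos'],s['eef_pos']+[0,0,.02]]);print(q,(q-[310,160]+.5)*3.1)
```

```text
[0.39404725 0.06446133 0.15350224] [2.60282551e+00 7.52424774e+00 1.17989291e+02 5.87129240e-05
 5.44786653e+01 9.48654870e+01] 0.0031441840873590934
[[394.63444497 268.33625725]
 [395.52013696 260.74952426]] [[263.91677941 337.39239746]
 [266.66242458 313.8735252 ]]
```

View pics/s4.png

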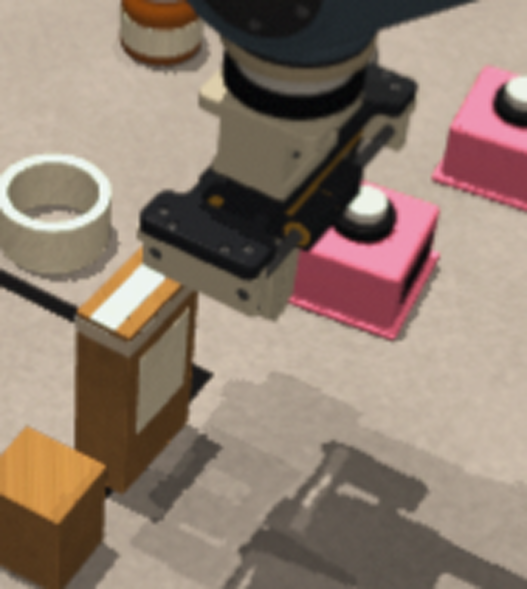

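Run:
```python
from h import *
img=cv2.imread("pics/s4r.png")
im=cv2.resize(img[160:350,310:480],None,fx=3.1,fy=3.1,interpolation=cv2.INTER_CUBIC)
P=np.array([0.39405,.06446,.1535]);Rt=R.from_euler('xyz',[180,0,-2.3],degrees=True)
def box(c,hx,hy,z0,z1,col):
    v=[[sx*hx,sy*hy,z] for z in(z0,z1) for sx,sy in((1,1),(1,-1),(-1,-1),(-1,1))]
    q=(proj("side",Rt.apply(v)+P)-[310,160]+.5)*3.1
    q=q.astype(int)
    for a in range(4):
        b=(a+1)%4
        for i,j in((a,b),(a+4,b+4),(a,a+4)): cv2.line(im,tuple(map(int,q[i])),tuple(map(int,q[j])),col,1,cv2.LINE_AA)
box(P,.0375,.094,-.084,-.13,(0,0,255))
box(P,.0075,.0175,0,-.084,(0,255,0))
cv2.imwrite("pics/s4b.png",im)
```

```text
(no output)
```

View pics/s4b.png

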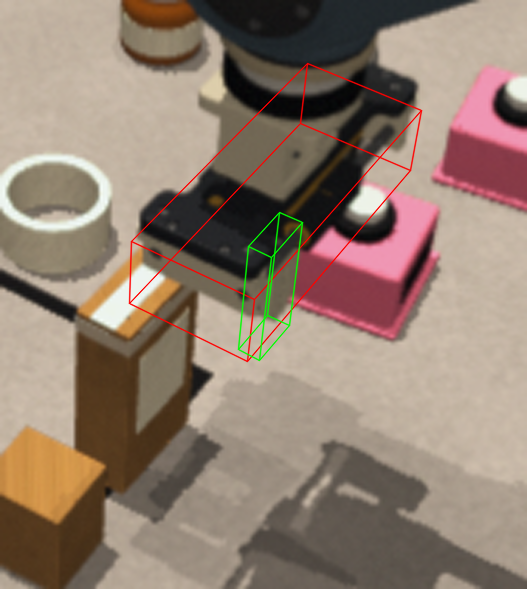

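The body model and the picture disagree by a few cm, but the gripper body hides the fingers from this camera. I'll twist by 90° to expose them.

Request:
arm_command:
  targets:
    - [-1, [0, 0, 0], -10]
    - [-1, [0, 0, 0], -10]
    - [-1, [0, 0, 0], -10]
    - [-1, [0, 0, 0], -10]
    - [-1, [0, 0, 0], -10]
    - [-1, [0, 0, 0], -10]
    - [-1, [0, 0, 0], -10]
    - [-1, [0, 0, 0], -10]

```text
time: 7.4
eef_pos: [0.3955, 0.0644, 0.1534]
eef_rot: [180.0, -0.0, 78.0]
contact_force: [-0.1, -0.4, -0.5]
grip_width: 0.002
```

Request:
arm_command:
  targets:
    - [-1, [0, 0, 0], -10]
    - [-1, [0, 0, 0], 0]
    - [-1, [0, 0, 0], 0]
    - [-1, [0, 0, 0], 0]
    - [-1, [0, 0, 0], 0]
    - [-1, [0, 0, 0], 0]
    - [-1, [0, 0, 0], 0]
    - [-1, [0, 0, 0], 0]

```text
time: 8.4
eef_pos: [0.3949, 0.0644, 0.1533]
eef_rot: [180.0, 0.0, 87.7]
contact_force: [0.0, -0.1, 0.8]
grip_width: 0.006
```

Run:
```python
from plant import arm, optics
import cv2
s=arm.get_state();print(s['eef_pos'],s['eef_rot'],s['joint_pos'],s['grip_width'])
i=optics.get_image("side")["color"][:,:,::-1].copy()
cv2.imwrite("pics/s5r.png",i)
cv2.imwrite("pics/t5.png",optics.get_image("top")["color"][:,:,::-1])
from h import *
im=cv2.resize(i[160:350,310:480],None,fx=3.1,fy=3.1,interpolation=cv2.INTER_CUBIC)
P=s['eef_pos'];Rt=R.from_euler('xyz',s['eef_rot'],degrees=True)
def box(hx,hy,z0,z1,col):
    v=[[sx*hx,sy*hy,z] for z in(z0,z1) for sx,sy in((1,1),(1,-1),(-1,-1),(-1,1))]
    q=(proj("side",Rt.apply(v)+P)-[310,160]+.5)*3.1
    for a in range(4):
        b=(a+1)%4
        for i,j in((a,b),(a+4,b+4),(a,a+4)): cv2.line(im,tuple(map(int,q[i])),tuple(map(int,q[j])),col,1,cv2.LINE_AA)
cv2.imwrite("pics/s5.png",im.copy())
box(.0375,.094,-.084,-.13,(0,0,255))
box(.0075,.0175,0,-.084,(0,255,0))
cv2.imwrite("pics/s5b.png",im)
```

```text
[0.39488584 0.06438743 0.15334805] [1.79997906e+02 4.89522653e-05 8.77165720e+01] [ 2.58689971e+00  7.62900486e+00  1.17890857e+02 -2.78386957e-04
  5.44780561e+01  4.87048945e+00] 0.006180998976290434
```

View pics/s5.png

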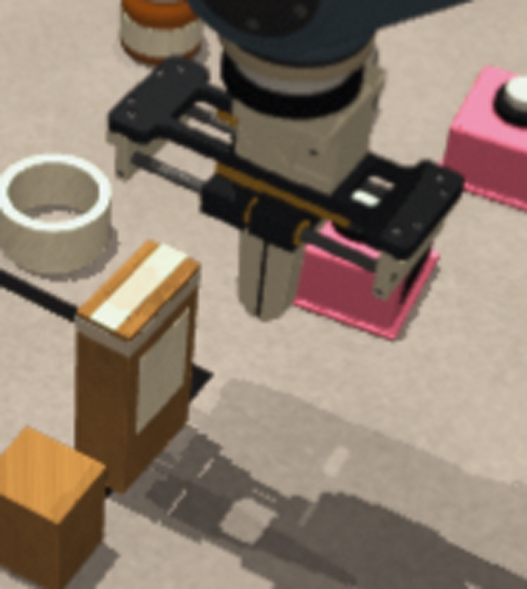

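View pics/s5b.png

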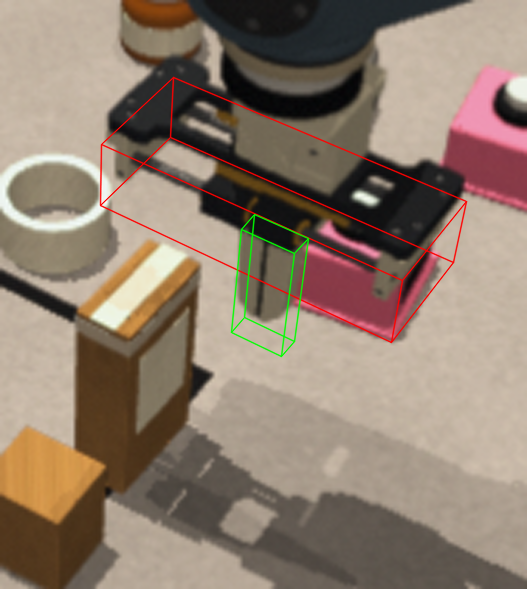

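View pics/t5.png

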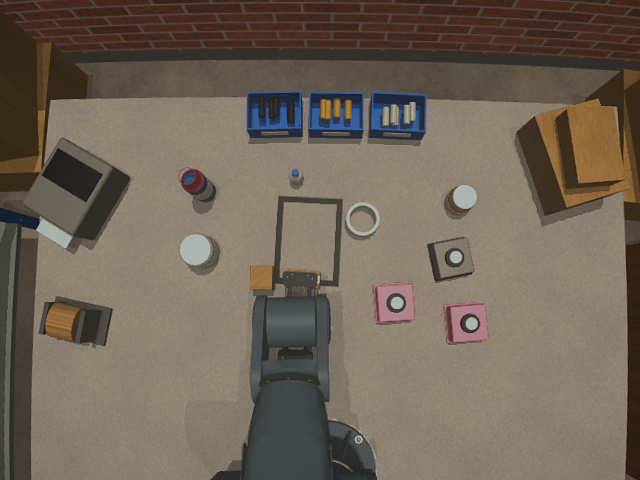

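Run:
```python
import cv2
i=cv2.imread("pics/s5r.png")
cv2.imwrite("pics/s5c.png",cv2.resize(i[220:275,375:420],None,fx=10,fy=10,interpolation=cv2.INTER_CUBIC))
```

```text
(no output)
```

View pics/s5c.png

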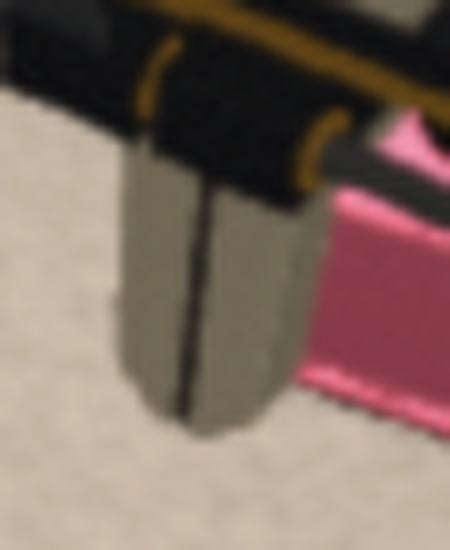

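Run:
```python
from h import *
o,d=ray("side",un((183,418),10,375,220))
for y in (.0644,.0719):
    print(y,o+d*(y-o[1])/d[1])
# seam top
o,d=ray("side",un((207,185),10,375,220)); print(o+d*(.0719-o[1])/d[1])
```

```text
0.0644 [0.39922305 0.0644     0.16903222]
0.0719 [0.39592557 0.0719     0.17724614]
[0.39630272 0.0719     0.23514164]
```

The fingertip is really at z≈0.172–0.177 while the state reports 0.153, so the reported height is about 20 mm too low. I'll correct for that: lower to a reported 0.115 (real ≈0.135) and push along tool +y.

Request:
arm_command:
  targets:
    - [-1, [0, 0, 1.3], 0]
    - [-1, [0, 0, 1.3], 0]
    - [-1, [0, 0, 1.2], 0]
    - [-1, [0, 0.8, 0], 0]
    - [-1, [0, 0.8, 0], 0]
    - [-1, [0, 0.8, 0], 0]
    - [-1, [0, 0.3, 0], 0]
    - [-1, [0, 0, 0], 0]

```text
time: 9.5
eef_pos: [0.422, 0.0633, 0.1154]
eef_rot: [180.0, -0.0, 87.7]
contact_force: [-0.1, -0.1, -0.1]
grip_width: 0.003
```

```bash
cat > look.py <<'E'
import sys
from plant import arm, optics
import cv2
n,cam,x0,y0,x1,y1,f=sys.argv[1],sys.argv[2],*map(float,sys.argv[3:])
i=optics.get_image(cam)["color"][:,:,::-1]
cv2.imwrite(f"pics/{n}r.png",i)
cv2.imwrite(f"pics/{n}.png",cv2.resize(i[int(y0):int(y1),int(x0):int(x1)],None,fx=f,fy=f,interpolation=cv2.INTER_CUBIC))
s=arm.get_state();print(s['time'],s['eef_pos'],s['contact_force'])
E
python3 look.py s6 side 300 200 420 340 4
```

```text
9.55 [0.42178161 0.06330546 0.11537689] [-0.48441977 -0.07347153 -0.5136511 ]
```

View pics/s6.png

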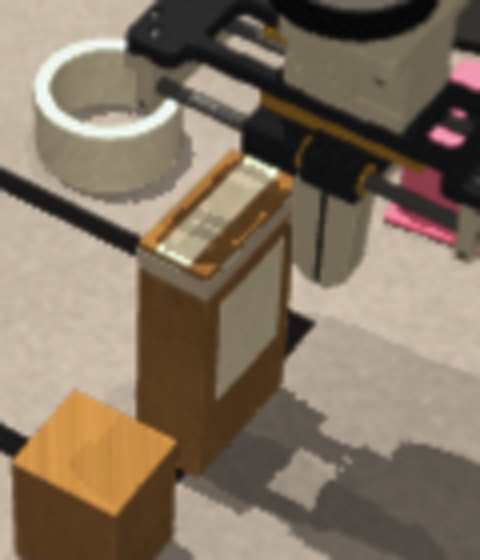

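Run:
```python
from h import *
o,d=ray("side",un((318,280),4,300,200))
for y in (.0633,.0708): print(y,o+d*(y-o[1])/d[1])
```

```text
0.0633 [0.42598773 0.0633     0.13093454]
0.0708 [0.4224119 0.0708    0.1395392]
```

Request:
arm_command:
  targets:
    - [-1, [0, 0.3, 0], 0]
    - [-1, [0, 0.3, 0], 0]
    - [-1, [0, 0.3, 0], 0]
    - [-1, [0, 0.3, 0], 0]
    - [-1, [0, 0.3, 0], 0]
    - [-1, [0, 0.3, 0], 0]
    - [-1, [0, 0.3, 0], 0]
    - [-1, [0, 0, 0], 0]

```text
time: 10.55
eef_pos: [0.443, 0.0625, 0.1153]
eef_rot: [180.0, -0.0, 87.7]
contact_force: [0.2, 0.1, 0.2]
grip_width: 0.008
```

```bash
python3 look.py s7 side 300 200 420 340 4
```

```text
10.6 [0.44282036 0.06246508 0.11527556] [ 0.8735509   0.37069393 -0.50750832]
```

View pics/s7.png

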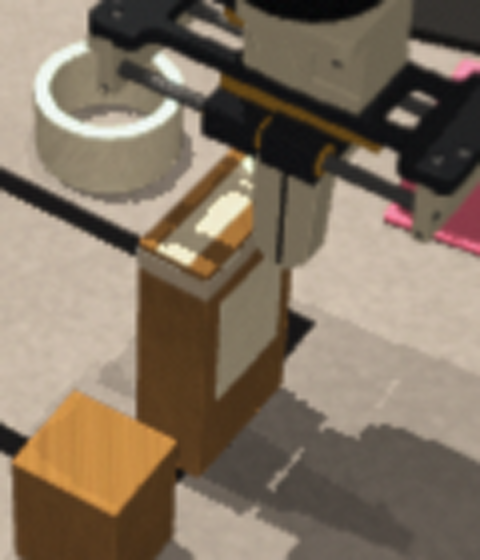

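Request:
arm_command:
  targets:
    - [-1, [0, 0.25, 0], 0]
    - [-1, [0, 0.25, 0], 0]
    - [-1, [0, 0.25, 0], 0]
    - [-1, [0, 0.25, 0], 0]
    - [-1, [0, 0.25, 0], 0]
    - [-1, [0, 0.25, 0], 0]
    - [-1, [0, 0.25, 0], 0]
    - [-1, [0, 0.25, 0], 0]

```text
time: 11.6
eef_pos: [0.463, 0.0617, 0.1153]
eef_rot: [-180.0, 0.0, 87.7]
contact_force: [0.5, 0.4, 0.3]
grip_width: 0.002
```

```bash
python3 look.py s8 side 300 200 420 340 4
```

```text
11.65 [0.46323471 0.06165934 0.11534618] [-0.37283168  0.15732004  0.136177  ]
```

View pics/s8.png

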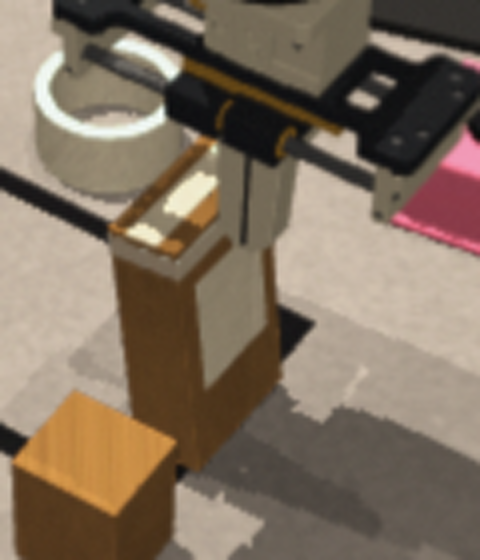

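The carton is tipping about its front edge, and its base hasn't slid. I'll keep pushing gently.

Request:
arm_command:
  targets:
    - [-1, [0, 0.25, 0], 0]
    - [-1, [0, 0.25, 0], 0]
    - [-1, [0, 0.25, 0], 0]
    - [-1, [0, 0.25, 0], 0]
    - [-1, [0, 0.25, 0], 0]
    - [-1, [0, 0.25, 0], 0]
    - [-1, [0, 0.25, 0], 0]
    - [-1, [0, 0.25, 0], 0]

```text
time: 12.65
eef_pos: [0.483, 0.0609, 0.1153]
eef_rot: [-180.0, -0.0, 87.7]
contact_force: [0.0, 0.7, 0.1]
grip_width: 0.006
```

```bash
python3 look.py s9 side 240 200 420 340 4
```

```text
12.7 [0.48320374 0.06088262 0.1153289 ] [0.02076976 0.3102177  0.33273811]
```

View pics/s9.png

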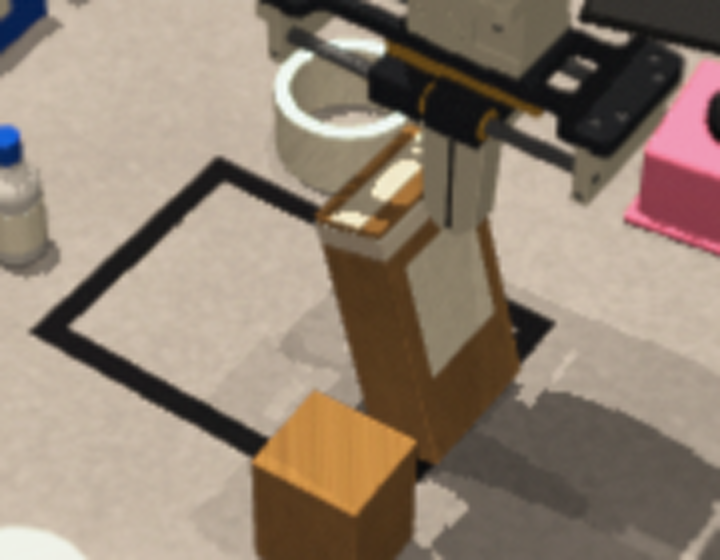

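Request:
arm_command:
  targets:
    - [-1, [0, 0.25, 0], 0]
    - [-1, [0, 0.25, 0], 0]
    - [-1, [0, 0.25, 0], 0]
    - [-1, [0, 0, 0], 0]
    - [-1, [0, 0, 0], 0]
    - [-1, [0, 0, 0], 0]
    - [-1, [0, 0, 0], 0]
    - [-1, [0, 0, 0], 0]

```text
time: 13.7
eef_pos: [0.4903, 0.0606, 0.1154]
eef_rot: [180.0, 0.0, 87.7]
contact_force: [-0.8, 0.3, 0.3]
grip_width: 0.002
```

```bash
python3 look.py s10 side 240 200 420 340 4
```

```text
13.75 [0.49029233 0.06061013 0.11535819] [ 0.10296741  0.14766849 -0.69746246]
```

View pics/s10.png

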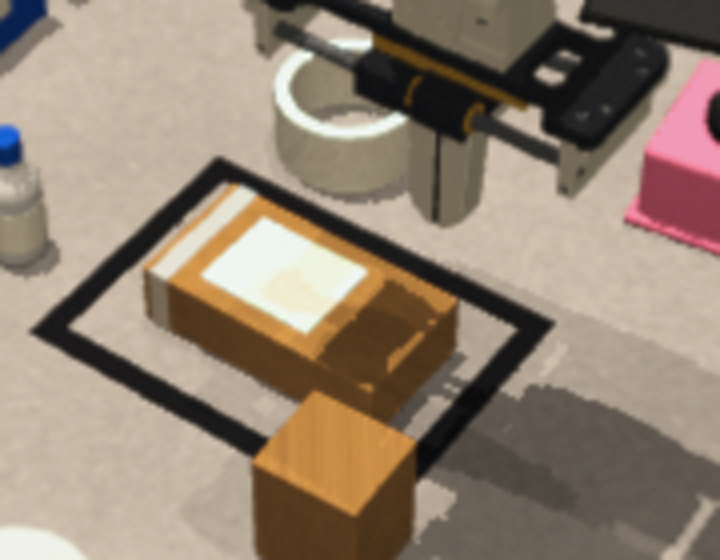

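The carton lies flat, label up, inside the tape. Next I'll raise and move over to the grey reader.

Request:
arm_command:
  targets:
    - [-1, [0, 0, -2.0], 0]
    - [-1, [0, 0, -2.0], 0]
    - [-1, [-3.7, 0.65, 0], 0]
    - [-1, [-3.7, 0.65, 0], 0]
    - [-1, [-3.7, 0.65, 0], 0]
    - [-1, [-3.7, 0.65, 0], 0]
    - [-1, [-3.7, 0.65, 0], 0]
    - [-1, [-3.7, 0.65, 0], 0]

```text
time: 14.75
eef_pos: [0.5205, -0.1641, 0.1553]
eef_rot: [180.0, -0.0, 87.7]
contact_force: [0.9, 0.7, -0.2]
grip_width: 0.005
```

Request:
arm_command:
  targets:
    - [-1, [-3.7, 0.65, 0], 0]
    - [-1, [-3.7, 0.65, 0], 0]
    - [-1, [-3.7, 0.65, 0], 0]
    - [-1, [-3.7, 0.65, 0], 0]
    - [-1, [0, 0, 0], 0]
    - [-1, [0, 0, 0], 0]
    - [-1, [0, 0, 0], 0]
    - [-1, [0, 0, 0], 0]

```text
time: 15.75
eef_pos: [0.5407, -0.311, 0.1555]
eef_rot: [180.0, 0.0, 87.8]
contact_force: [-0.0, -0.4, 0.4]
grip_width: 0.007
```

```bash
python3 look.py s11 side 350 120 470 220 5; python3 look.py t11 top 240 170 500 340 3
```

```text
15.8 [ 0.54066819 -0.31107565  0.15549189] [0.45013991 0.3484954  0.26742209]
15.85 [ 0.54065358 -0.31128391  0.1554861 ] [-0.33624592 -1.29794006  0.35386551]
```

View pics/s11.png

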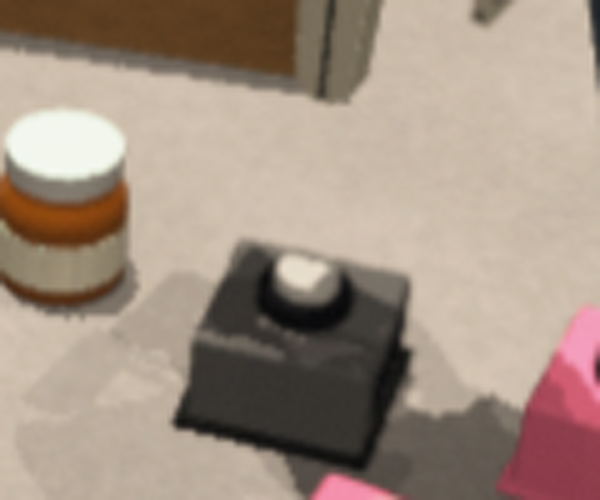

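View pics/t11.png

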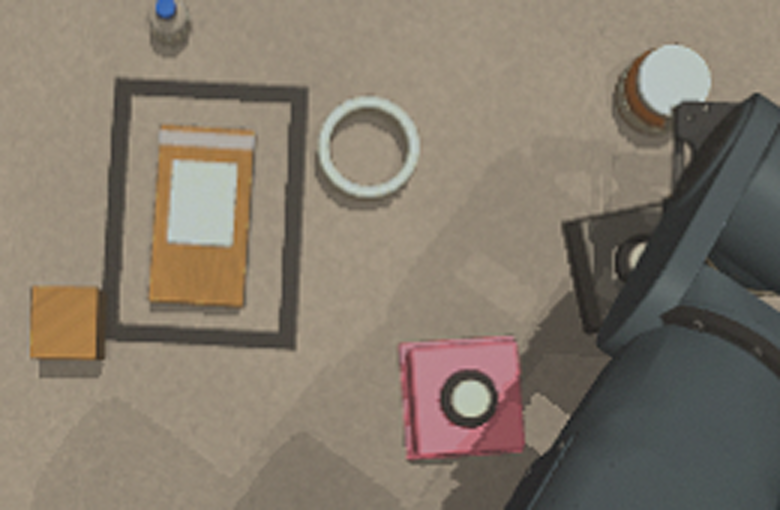

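Run:
```python
from h import *
o,d=ray("side",un((323,97),5,350,120))
for y in (-.311,-.3035): print(y,o+d*(y-o[1])/d[1])
print(atz("side",un((323,97),5,350,120),.175))
```

```text
-0.311 [ 0.54395583 -0.311       0.17434944]
-0.3035 [ 0.54079912 -0.3035      0.17967788]
[ 0.54357042 -0.31008431  0.175     ]
```

Request:
arm_command:
  targets:
    - [-1, [-0.2, 0, 2.0], 0]
    - [-1, [0, 0, 2.0], 0]
    - [-1, [0, 0, 2.0], 0]
    - [-1, [0, 0, 1.5], 0]
    - [-1, [0, 0, 0.8], 0]
    - [-1, [0, 0, 0.5], 0]
    - [-1, [0, 0, 0], 0]
    - [-1, [0, 0, 0], 0]

```text
time: 16.85
eef_pos: [0.5407, -0.3139, 0.0679]
eef_rot: [180.0, 0.0, 87.7]
contact_force: [-0.4, -0.6, -0.2]
grip_width: 0.005
```

```bash
python3 look.py s12 side 350 120 470 220 5
```

```text
16.9 [ 0.54070216 -0.31383973  0.06784079] [-0.33105137  0.36599314  0.4001086 ]
```

View pics/s12.png

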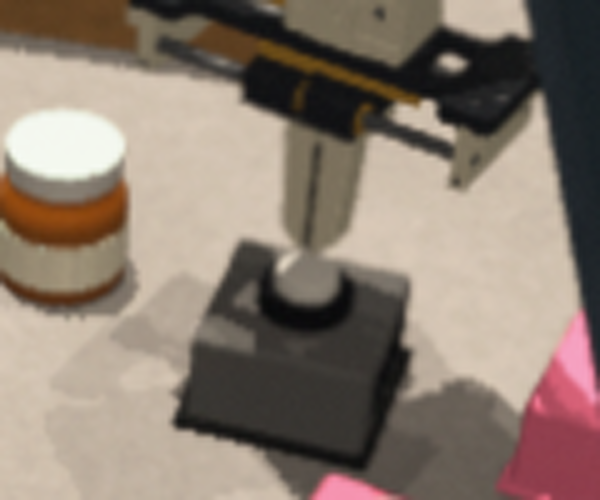

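Request:
arm_command:
  targets:
    - [-1, [0, 0, 0.25], 0]
    - [-1, [0, 0, 0.25], 0]
    - [-1, [0, 0, 0.25], 0]
    - [-1, [0, 0, 0.25], 0]
    - [-1, [0, 0, 0.25], 0]
    - [-1, [0, 0, 0.25], 0]
    - [-1, [0, 0, 0], 0]
    - [-1, [0, 0, 0], 0]

```text
time: 17.9
eef_pos: [0.5405, -0.3137, 0.0525]
eef_rot: [180.0, 0.0, 87.7]
contact_force: [-0.9, 1.0, 2.6]
grip_width: 0.007
```

Request:
arm_command:
  targets:
    - [-1, [0, 0, 0.2], 0]
    - [-1, [0, 0, 0.2], 0]
    - [-1, [0, 0, 0], 0]
    - [-1, [0, 0, 0], 0]
    - [-1, [0, 0, 0], 0]
    - [-1, [0, 0, 0], 0]
    - [-1, [0, 0, 0], 0]
    - [-1, [0, 0, 0], 0]

```text
time: 18.9
eef_pos: [0.5405, -0.3137, 0.0484]
eef_rot: [180.0, 0.0, 87.7]
contact_force: [-1.0, 1.0, 5.7]
grip_width: 0.007
```

```bash
python3 look.py s13 side 350 120 470 220 5
```

```text
18.95 [ 0.5405465  -0.31373678  0.04836367] [-0.29114215  0.20067912  3.9316953 ]
```

View pics/s13.png

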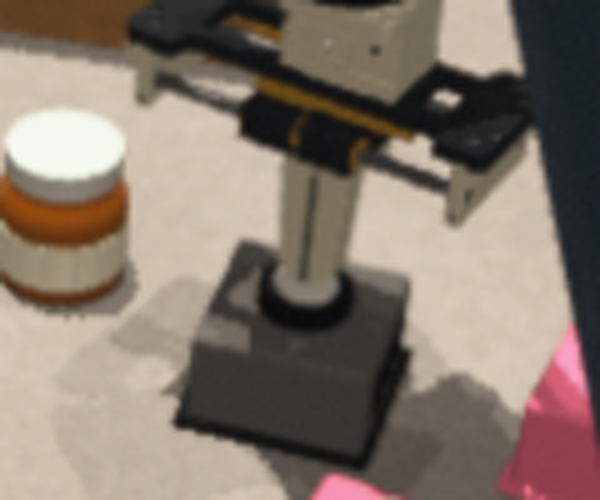

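The force rises with travel (2.6 N, then about 4–5.7 N), so the button is on its spring. I'll go on in 1 mm steps until it reaches the hard stop.

Request:
arm_command:
  targets:
    - [-1, [0, 0, 0.1], 0]
    - [-1, [0, 0, 0.05], 0]
    - [-1, [0, 0, 0], 0]
    - [-1, [0, 0, 0], 0]
    - [-1, [0, 0, 0], 0]
    - [-1, [0, 0, 0], 0]
    - [-1, [0, 0, 0], 0]
    - [-1, [0, 0, 0], 0]

```text
time: 19.95
eef_pos: [0.5406, -0.3138, 0.0478]
eef_rot: [180.0, 0.0, 87.7]
contact_force: [-3.7, 3.0, 14.9]
grip_width: 0.001
```

Request:
arm_command:
  targets:
    - [-1, [0, 0, 0.1], 0]
    - [-1, [0, 0, 0], 0]
    - [-1, [0, 0, 0], 0]
    - [-1, [0, 0, 0], 0]
    - [-1, [0, 0, 0], 0]
    - [-1, [0, 0, 0], 0]
    - [-1, [0, 0, 0], 0]
    - [-1, [0, 0, 0], 0]

```text
time: 20.95
eef_pos: [0.5406, -0.3138, 0.0477]
eef_rot: [180.0, 0.0, 87.7]
contact_force: [-7.2, 5.4, 22.7]
grip_width: 0.007
```

It has hit the hard stop: z stalled at 0.0477 and the force jumped to 23 N. Releasing.

Request:
arm_command:
  targets:
    - [-1, [0, 0, -0.4], 0]
    - [-1, [0, 0, -0.5], 0]
    - [-1, [0, 0, -1.0], 0]
    - [-1, [0, 0, -2.0], 0]
    - [-1, [0, 0, -3.0], 0]
    - [-1, [0, 0, -3.0], 0]
    - [-1, [0, 0, -2.0], 0]
    - [-1, [0, 0, 0], 0]

```text
time: 21.95
eef_pos: [0.5412, -0.3142, 0.1671]
eef_rot: [179.8, 0.1, 87.7]
contact_force: [0.1, 0.4, -0.1]
grip_width: 0.002
```

```bash
python3 look.py s14 side 120 120 480 400 2; python3 look.py t14 top 160 80 500 340 2.3
python3 - <<'E'
import cv2,numpy as np
a=cv2.imread("pics/t11r.png").astype(int);b=cv2.imread("pics/top0.png").astype(int);c=cv2.imread("pics/t14r.png").astype(int)
d=(np.abs(c-b).max(2)>40).astype(np.uint8)*255
cv2.imwrite("pics/d14.png",d[80:340,160:500])
i=cv2.imread("pics/s14r.png");cv2.imwrite("pics/s14c.png",cv2.resize(i[160:215,375:445],None,fx=6,fy=6,interpolation=cv2.INTER_CUBIC))
E
```

```text
22.0 [ 0.54060551 -0.31380065  0.16560641] [ 0.39372252 -0.30211488 -1.66376576]
22.05 [ 0.5402405  -0.31352405  0.1645977 ] [ 0.56491439 -0.20828137  0.01673306]
```

View pics/s14.png

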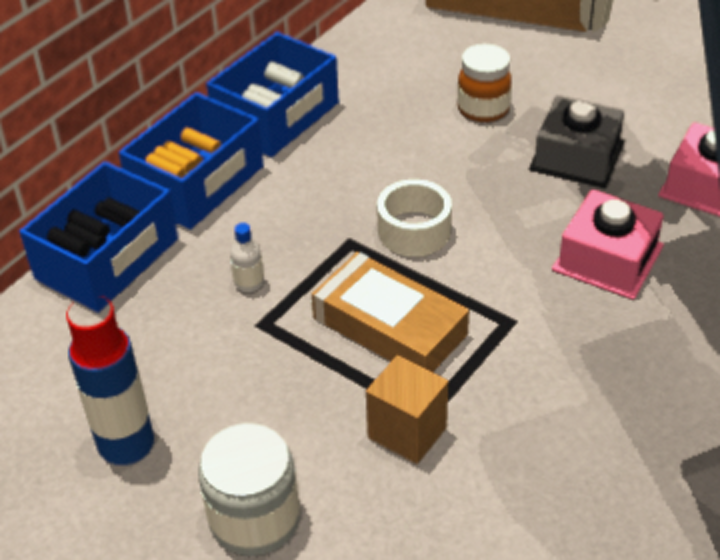

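View pics/t14.png

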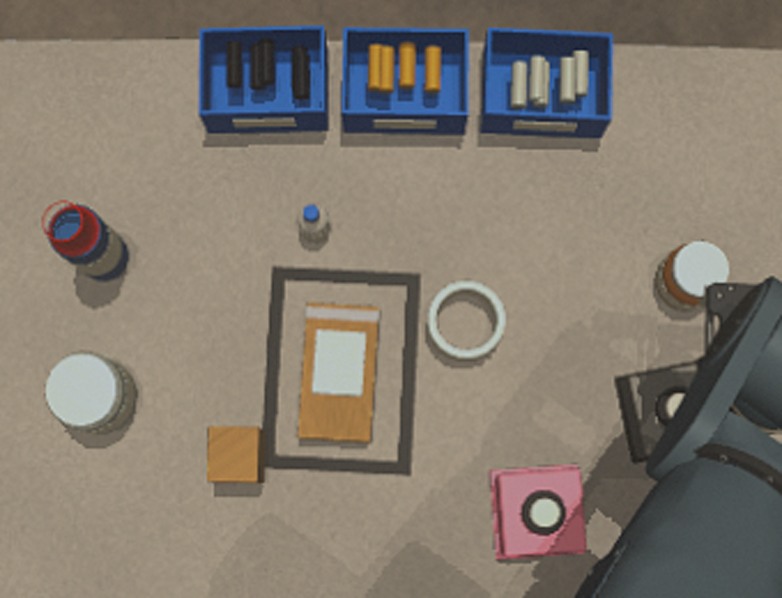

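View pics/d14.png

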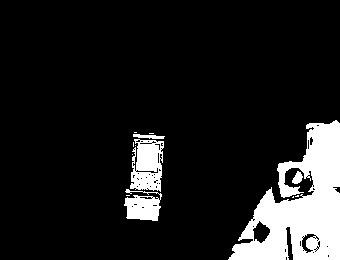

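View pics/s14c.png

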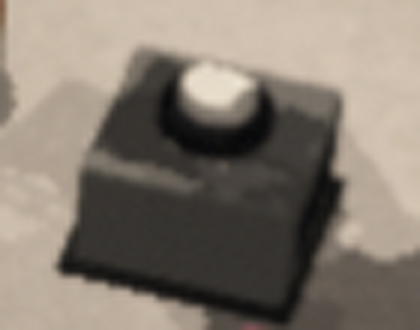

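The button has sprung back and the robot is clear. The top-view difference image shows only the carton and the arm have changed. Handing in.

```bash
python3 -c "
from plant import arm
print(arm.hand_in())"
```

```text
the job is handed in; nothing more can be done
None
```

I tipped the slim carton over with the shut fingertip high on its labelled side. It lies flat, label up, inside the tape. I then pressed the grey reader's button down to its hard stop, released it, and handed the job in at about 22 s of the 48 s limit.

**What didn't go to plan:** the reported tool height disagreed with the camera: the real fingertip was about 20 mm higher than the state said. My first push therefore passed over the top of the carton without touching it. I measured the tip in the side picture and corrected for the difference. The second push tipped the carton at about 20 mm/s with no measurable force, and its base did not slide in the side pictures.

**Last checks:**
- **Button:** the force rose with travel from 2.6 N to about 4–6 N. It then jumped to 15–23 N with the height stalled, which is the hard stop. The last picture shows the button sprung back up.
- **Bystanders:** the before-and-after top view showed changes only at the carton and where the arm or its shadow falls. The arm still partly covered the jar in that view, but the side picture shows it standing, apparently untouched.
- **Robot:** the fingertip was about 11 cm above the button at hand-in and touching nothing.

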